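Check the air charge of the water-filter tank with a stick gauge

TASK

Check the air pressure in the white water-filter tank: take the stick gauge out of the grey tray, push its chuck squarely and fully home on the valve stem on the side of the tank and hold it pressed there, with 12 to 20 N so that it seals, until the white rod has stopped coming out. Then take it off and lay it back down flat inside the tray with the rod still out, so that the reading can be taken. Leave the two cups and the teaspoon where they are.

Things in the scene. Friction and masses are not known exactly. Their poses are not given: they have to be found in the camera images.
- gauge: Stick pressure gauge, loose, 60 to 100 g, lying level in the tray. Origin on its long axis in the middle of the black rubber grip sleeve (44 mm long, 15 x 15 mm in section: grasp here, across the sides), 10 mm above what it lies on. +x along the axis to the round steel chuck, 20 mm wide; z up as it lies. A square black 20 mm collar ends the rear at x = -52 mm; rod's red end at x = -56 mm when in.
- gauge_mouth (a point): Centre of the open, brass-edged mouth of the gauge's chuck, 72 mm from the gauge's origin along its +x; axes as gauge. The bore is 15 mm wide for the first 3 mm, then 11 mm wide, and ends 11 mm inside the mouth at a flat washer, which pushes the valve's pin.
- gauge_rod (a joint): How far (m) the gauge's white rod, 5 x 5 mm with black marks and a red end, has come out at the rear: 0 in, 0.044 at its stop. Air pushes it out as the valve's pin is pressed in; it stays wherever it stops, held by 0.2 N of friction. The tank's pressure is hidden: with the valve's pin fully in the rod comes out 13 to 40 mm.
- tank: White steel pressure tank of a drinking-water filter, 200 mm in diameter, 285 mm tall over the blue tap lever on top, fixed on the worktop on a black foot. Origin on the worktop right under the face of the valve boss; the tank's axis is 104 mm along +x from it. The valve stem is level, 78 mm above the worktop, and points along -x; +x is the direction in which to push the gauge.
- valve_boss (a point): Centre of the outer face of the white boss that carries the valve stem, on the stem's axis, 78 mm above the worktop; axes as tank. The brass stem is 8 mm in diameter with a chamfered end, its last 16 mm bare, behind it a black rubber base 11 to 15 mm wide. The stem's end stands 23 to 34 mm out from this point (to -x): how far is not measured and must be felt.
- valve_pin (a joint): How far (m) the valve's sprung core pin is pressed in from rest, where its round tip (3.6 mm wide) stands 3 mm proud of the stem's end. It starts to move at 3 N and takes up to 9 N; after 1.2 to 2.6 mm, depending on the tank's pressure, it meets its stop and the force rises steeply with depth. Below 12 N it may not be fully in; more than 22 N damages the valve.
- tray: Shallow grey plastic tray, fixed, 140 x 240 mm outside, longer along its y, walls 4 mm thick and 16 mm high, floor 4 mm thick. Origin under its centre. A blue valve cap 13 mm wide and 13 mm tall is stuck in the corner at x = +50, y = -95 mm; a flat rubber ring lies at x = +46, y = +88 mm.
- cup_navy: Dark blue mug, 71 x 103 x 87 mm, loose, a bystander.
- cup_white: Small white cup, 60 x 85 x 56 mm, loose, a bystander.
- teaspoon_2: Steel teaspoon 130 mm long, loose on the worktop, a bystander.

How it is judged (in metres and radians):
On the way, in this order (a step that is already met when the one before it is completed fails the run):
1. the chuck sits squarely over the valve stem, pressed on with at least 11 N, the core pin in and the rod out, for 0.8 s (contact force between gauge and tank above 11 N and value of joint valve_pin above 0.001 m and value of joint gauge_rod above 0.012 m and y of gauge_mouth in the frame of valve_boss between -0.003 and 0.003 m and z of gauge_mouth in the frame of valve_boss between -0.003 and 0.003 m and angle between the x axis of gauge and the x axis of tank, either way round below 0.14 rad), for 0.8 s.
2. the gauge is off the valve, its rod still out (distance between gauge_mouth and valve_boss above 0.06 m and value of joint gauge_rod above 0.012 m), for 0.2 s.
At the end, for the whole second after the job is handed in: The gauge lies flat and at rest on the tray's floor, inside its walls (its middle and its mouth both within them, less than 18 mm up), its rod still at least 12 mm out (x of gauge in the frame of tray between -0.062 and 0.062 m and x of gauge_mouth in the frame of tray between -0.068 and 0.068 m and y of gauge in the frame of tray between -0.07 and 0.07 m and z of each of gauge, gauge_mouth in the frame of tray below 0.018 m and value of joint gauge_rod above 0.012 m and linear speed of gauge below 0.02 m/s); the robot touches nothing.
It fails at once if more than 22 N between the gauge and the valve or tank (contact force between gauge and tank above 22 N).
It fails at once if a cup or the teaspoon moved more than 20 mm (distance of any of cup_navy, cup_white, teaspoon_2 from where it was at the start of the episode above 0.02 m).
It also fails if it takes over 64 s, if anything falls off the work surface, if the arm or the gripper's body presses on something with over 40 N, if the wrist force passes 120 N, or if a joint passes its speed limit or range.

ROBOT

A 7-joint arm with a two-finger parallel gripper is mounted at the origin on a cart in front of the work surface, level with it; the furniture and walls round the work are solid. World frame = base frame: x ahead of the robot, y to its left, z up, the work surface at z = 0. Lengths are in mm, angles in degrees, forces in N, time in s.
With the tool pointing down it reaches from about 350 to 900 mm from the base axis. Payload 7.2 kg.
Tool frame: the origin (TCP) lies on the centre line of the jaws, within the pads' length; the fingertips stand 19 mm ahead of it and the grasp point (between the pads) is the TCP; z points along the fingers, y is the line along which they close (so a half turn about z gives the same grasp; the last joint's range is limited). The gripper opens to 85 mm and grips with 20 to 120 N. Pads are 22 mm wide; open, the fingers measure 114 mm over their backs; the gripper's body (76 mm by 85 mm) begins 54 mm behind the grasp point. The pads swing forward as they close: fully open they stand 13 mm farther back than shut.
Start: joints at [-69.683, 23.554, -0.728, 91.456, 0.321, 64.991, -4.71], TCP at [256.457, 569.964, 219.097] pointing down, gripper open.
Joint ranges: [-169.25, 169.25], [-16.82, 113.86], [-84.01, 82.57], [7.8, 145.47], [-59.2, 239.2], [7.22, 106.19], [-163.78, 163.78]. Speed limits (degrees/s): [136.94, 136.94, 172.46, 172.46, 180, 180, 180].

INTERFACE

Orientations are given as [roll, pitch, yaw] about the fixed x, y, z axes, in that order (R = Rz(yaw) Ry(pitch) Rx(roll)).
In Python, from bench import arm gives the robot as it stands.
- The arm moves only by the tool jog_arm, never from a script. Its arguments are lists of equal length, an entry for each row: "offset": the shift along the world's x, y, z in units of 100 cm (1.0 is 100 cm), a list of three; "delta_rot": the turn, a rotation vector about the world's x, y, z in units of 45 degrees (1.0 is 45 degrees), a list of three; "hand": the finger opening in mm, from 0 to 85.4. In form: {"offset": [[x, y, z], ...], "delta_rot": [[wx, wy, wz], ...], "hand": [hand, ...]}. A call has 1 to 20 rows; each row shifts and turns the commanded pose from where the row before left it; what a row does not reach is not made up. A row lasts 1/8 s, in which the tool goes at most 62.5 mm and 10.7 degrees, less where a joint would pass 70% of its speed; a pose out of reach is approached as far as the arm can. A call with a number of a shift or a turn outside -1 to 1 is refused whole. A call with a gripper value outside its range is refused whole. The fingers move at their own pace and stop on an object; "force" is the grip in N (left out, the last holds). Time passes only in rows, so rows that do not move let the fingers close. It gives the time, the measured TCP pose, the force, the opening and the grip force at its end, in the units of the state.
- arm.observe(): the state, without advancing time (a new reading comes with each control period).
- arm.snapshot(name): name is "scene" or "top"; returns (picture, depth): 420x560x3 uint8, red, green, blue; 420x560 float32, mm along the optical axis (not along the pixel's ray), 0 where there is no reading.
- arm.camera_params(name): a dict with "vertical_fov" (degrees; the focal length in pixels is half the picture's height over the tangent of half this angle, whatever the lens; pixels are square), "cx", "cy" (the principal point, pixels), "R" (3x3) and "t" (3): a world point X has camera coordinates R X + t. Camera axes: x right, y down, z forward; pixel columns grow to the right and rows downward; lengths in mm; the calibration is good to about 2 mm. A picture is of the moment at which its call begins. camera_params takes no time and is no camera call.
- arm.sign_off(): hands the job in; it is judged then, once.
The state is a dict: "t": time; "q": joint angles; "joint_velocities": joint speeds; "tau": joint torques, N m; "ee_pos": TCP position; "tool_rot": TCP orientation; "wrist_force": force on the tool from outside, world axes, zero at the start; "wrist_torque": the same for the moment, N m; "opening": finger opening in mm; "grip_force": force on a finger pad.
Only numpy, scipy, OpenCV 4.12 (cv2) and the standard library are available. Lean on these libraries where they do the work, as an engineer would, in place of code of your own. Each camera call takes 0.05 s, during which the arm holds its last target. There are 200 camera calls.

## Working session

There is one attempt and no reset: what is moved stays moved. The work goes in short steps, Python scripts to look and compute and a tool call to move; the robot and the scene stay as the last step left them, time stands still between calls to the robot, and variables do not carry over. Pictures are saved under pics/ and viewed, at most 10 in all, crops included, and the job is handed in when it is done.

Besides the shell and the picture viewer there is one more tool, called as name(argument=value, ...) on one line, values as JSON. jog_arm: Moves the arm, as the interface text tells. Shifts and turns lie within -1 to 1; 1 stands for 100 cm of shift or 45 degrees of turn. Its arguments: {"type":"object","properties":{"offset":{"type":"array"},"delta_rot":{"type":"array"},"hand":{"type":"array"},"force":{"type":"number"}},"required":["offset","delta_rot","hand"]}

```bash
mkdir -p pics
cat > h.py <<'E'
import numpy as np,cv2
from bench import arm
def snap(n,f):
    p,d=arm.snapshot(n); np.savez('pics/'+f+'.npz',p=p,d=d); cv2.imwrite('pics/'+f+'.png',cv2.cvtColor(p,cv2.COLOR_RGB2BGR)); return p,d
def cam(n):
    c=arm.camera_params(n); return 210/np.tan(np.radians(c['vertical_fov']/2)),c['cx'],c['cy'],np.array(c['R']),np.array(c['t'])
def plane(n,u,v,z):
    f,cx,cy,R,t=cam(n); C=-R.T@t; r=R.T@np.array([(u-cx)/f,(v-cy)/f,1]); return C+r*(z-C[2])/r[2]
def cloud(n,d):
    f,cx,cy,R,t=cam(n); v,u=np.mgrid[:420,:560]; P=np.dstack([(u-cx)/f*d,(v-cy)/f*d,d]); return (P-t)@R
def proj(n,X):
    f,cx,cy,R,t=cam(n); p=R@np.array(X,float)+t; return f*p[0]/p[2]+cx,f*p[1]/p[2]+cy
E
python3 - <<'E'
from h import *
a,_=snap('scene','s0');b,_=snap('top','t0')
for n in('scene','top'):
    f,cx,cy,R,t=cam(n);print(n,f,cx,cy,(-R.T@t).round(),R.round(2).tolist())
print(arm.observe())
E
```

```text
scene 429.41383765934665 275.724455938514 207.97546819476744 [-235. -586.  682.] [[0.66, -0.75, 0.01], [-0.4, -0.36, -0.84], [0.63, 0.55, -0.54]]
top 390.40961230184166 273.7651263884028 218.73177605322417 [ 360.   11. 1015.] [[0.01, -1.0, -0.01], [-1.0, -0.0, -0.09], [0.09, 0.01, -1.0]]
{'t': 0.1, 'q': array([-69.68040317,  23.59596587,  -0.72724905,  91.49693101,
         0.32282092,  64.99120439,  -4.71034322]), 'joint_velocities': array([ 0.02162946, -0.13507113, -0.03443905, -0.12310174,  0.02914817,
        0.00916158,  0.03579917]), 'tau': array([ 3.50374139e-03, -6.01820683e+01,  6.84915762e-01, -3.00090480e+01,
        1.41383018e-02,  6.38992162e-03, -4.77619267e-05]), 'ee_pos': array([256.34441174, 569.52178248, 218.34810479]), 'tool_rot': array([-1.79918318e+02,  7.99271164e-03,  1.55773410e+02]), 'wrist_force': array([0.19682465, 0.55530784, 0.09788489]), 'wrist_torque': array([-0.03157778, -0.01799595,  0.01724659]), 'grip_force': 0.0, 'opening': 85.64171984116503}
```

View pics/s0.png

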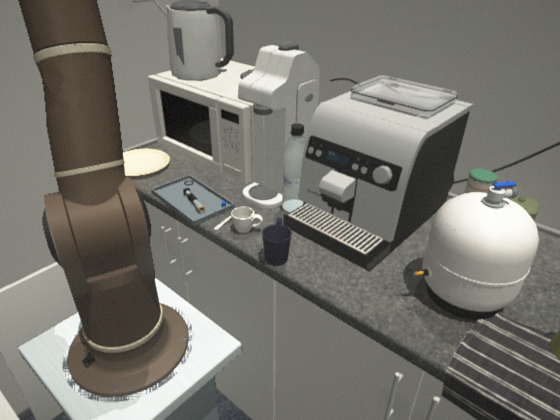

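View pics/t0.png

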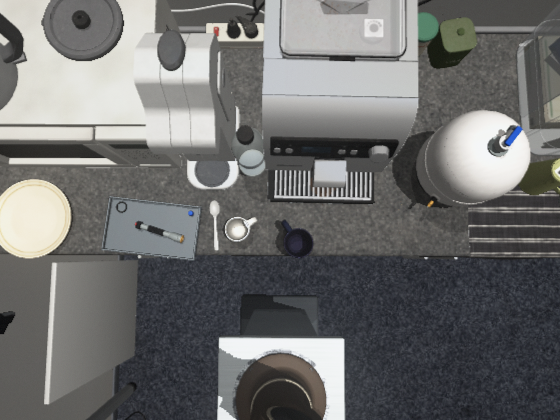

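Scene: the tray is at top-view (105–200, 198–258) with the gauge at about (135–185, 220–242). The tank is at (475,155) with its stem at about (430,204), pointing down-left. The cups are at (237,228) and (297,241), and the spoon is at (215,225).

Run:
```python
from h import *
t=cv2.imread('pics/t0.png');s=cv2.imread('pics/s0.png')
z=lambda im,x,y,w,h:cv2.resize(im[y:y+h,x:x+w],(400,300),interpolation=cv2.INTER_CUBIC)
cv2.imwrite('pics/c0.png',np.vstack([np.hstack([z(t,100,190,104,78),z(t,400,180,60,45)]),np.hstack([z(s,150,160,104,78),z(s,400,250,60,45)])]))
D=np.load('pics/t0.npz')['d'];P=cloud('top',D)
S=np.load('pics/s0.npz')['d'];Q=cloud('scene',S)
# tank circle: points at z 90..190 in both clouds
for n,C in(('t',P),('s',Q)):
    m=(C[...,2]>100)&(C[...,2]<200)&(C[...,1]<-330)&(C[...,1]>-640)&(C[...,0]<680)&(C[...,0]>330)
    X=C[m][:,:2]
    from scipy.optimize import least_squares
    r=least_squares(lambda p:np.hypot(*(X-p).T)-100,[560,-480],loss='soft_l1',f_scale=3);print(n,m.sum(),r.x,np.median(abs(r.fun)))
print('tray corners', [plane('top',u,v,16).round() for u,v in((109,197),(201,206),(195,259),(103,250))])
```

```text
t 2840 [ 580.21874462 -436.77358064] 3.9657561383335747
s 4788 [ 582.27145065 -432.70484687] 1.3358307745939229
tray corners [array([505., 446.,  16.]), array([483., 207.,  16.]), array([346., 220.,  16.]), array([368., 456.,  16.])]
```

View pics/c0.png

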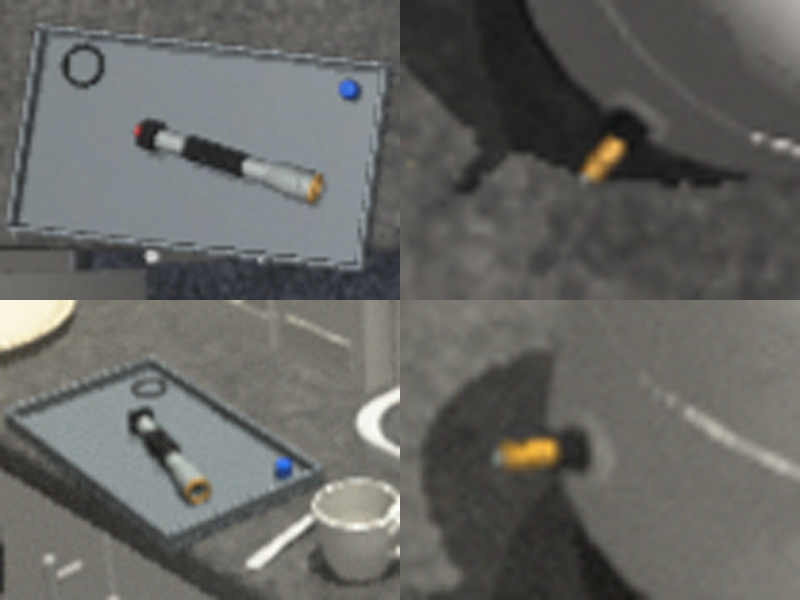

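```bash
cat >> h.py <<'E'
def tri(a,b):
    A=[];B=[]
    for n,(u,v) in(('top',a),('scene',b)):
        f,cx,cy,R,t=cam(n);C=-R.T@t;r=R.T@np.array([(u-cx)/f,(v-cy)/f,1]);r/=np.linalg.norm(r);M=np.eye(3)-np.outer(r,r);A.append(M);B.append(M@C)
    X=np.linalg.lstsq(np.vstack(A),np.hstack(B),rcond=None)[0]
    return X.round(1),[np.linalg.norm(A[i]@X-B[i]).round(1) for i in(0,1)]
E
python3 - <<'E'
from h import *
r=plane('top',135.9,224.1,14);c=plane('top',155.6,230.6,14);m=plane('top',182.4,238.6,14)
print('gauge top',r.round(1),c.round(1),m.round(1),np.linalg.norm(m-r),np.degrees(np.arctan2(*(m-r)[1::-1])))
k=150+np.array([(400-400)/1,0])
r2=plane('scene',150+140/3.846,160+115/3.846,14);c2=plane('scene',150+157/3.846,160+140/3.846,14);m2=plane('scene',150+198/3.846,160+190/3.846,14)
print('gauge scene',r2.round(1),c2.round(1),m2.round(1))
im=np.load('pics/t0.npz')['p'];hs=cv2.cvtColor(im,cv2.COLOR_RGB2HSV)
sm=np.load('pics/s0.npz')['p'];h2=cv2.cvtColor(sm,cv2.COLOR_RGB2HSV)
def br(h,x,y,w,hh,lab):
    q=h[y:y+hh,x:x+w];mk=(q[...,0]>8)&(q[...,0]<30)&(q[...,1]>110)&(q[...,2]>70)
    v,u=np.nonzero(mk);W=q[v,u,1].astype(float);u=u+x;v=v+y
    p=np.stack([u,v],1);cc=np.average(p,axis=0,weights=W);l,V=np.linalg.eigh(np.cov((p-cc).T));print(lab,len(u),cc,V[:,1],l);return cc
a=br(hs,420,190,25,25,'top');b=br(h2,405,260,30,25,'scene')
print('stem mid',tri(a,b),plane('top',*a,78),plane('scene',*b,78))
print('tip',tri((427.3,207.5),(415.2,273.4)),plane('top',427.3,207.5,78),plane('scene',415.2,273.4,78))
print('base',tri((435.5,197.5),(428.5,272.5)),plane('top',435.5,197.5,78),plane('scene',428.5,272.5,78))
for n in('t0','s0'):
  P=cloud('top' if n=='t0' else 'scene',np.load('pics/%s.npz'%n)['d'])
  u,v=(np.round(a if n=='t0' else b)).astype(int);print(P[v,u])
# blue cap
m=(hs[...,0]>105)&(hs[...,0]<125)&(hs[...,1]>150)&(hs[...,2]>80);m[:,:180]=0;m[:,205:]=0;m[:200]=0;m[225:]=0
v,u=np.nonzero(m);print('cap',plane('top',u.mean(),v.mean(),12))
E
```

```text
gauge top [435.2 374.7  14. ] [418.6 323.3  14. ] [398.4 253.6  14. ] 126.54467740639691 -106.89761130153815
gauge scene [440.  371.2  14. ] [424.5 330.9  14. ] [399.2 252.   14. ]
top 27 [430.20359572 203.16958212] [-0.66785357  0.74429269] [1.30995303 3.94930623]
scene 35 [419.24922494 272.5024113 ] [-0.99983879 -0.01795538] [1.43207416 6.2065813 ]
stem mid (array([ 484.6, -358.6,   79. ]), [np.float64(0.9), np.float64(0.9)]) [ 484.14964245 -358.16347559   78.        ] [ 486.62209523 -358.78574989   78.        ]
tip (array([ 474.9, -352.6,   78.9]), [np.float64(2.3), np.float64(2.3)]) [ 473.60732379 -350.8640687    78.        ] [ 478.22017524 -353.69359137   78.        ]
base (array([ 498.8, -372.6,   77.8]), [np.float64(1.2), np.float64(1.2)]) [ 497.99690874 -371.33865483   78.        ] [ 499.77439967 -373.39796424   78.        ]
[ 483.89863029 -355.73398966   82.9589491 ]
[ 484.22805976 -359.28329537   78.47045651]
cap [464.74315445 234.87223072  12.        ]
```

jog_arm(offset=[[0.02,-0.031,-0.012],[0.02,-0.031,-0.012],[0.021,-0.031,-0.012],[0.021,-0.031,-0.012],[0.021,-0.031,-0.012],[0.021,-0.031,-0.012],[0.02,-0.031,-0.012],[0.02,-0.031,-0.012],[0,0,0],[0,0,0]], delta_rot=[[0,0,-0.23],[0,0,-0.23],[0,0,-0.23],[0,0,-0.23],[0,0,-0.23],[0,0,-0.23],[0,0,-0.23],[0,0,-0.23],[0,0,0],[0,0,0]], hand=[45,45,45,45,45,45,45,45,45,45])

```text
t: 1.35
ee_pos: [420.1, 322.5, 123.0]
tool_rot: [-180.0, 0.0, 73.1]
wrist_force: [-0.4, -0.1, -0.3]
opening: 44.7
grip_force: 0.0
```

jog_arm(offset=[[0,0,-0.03],[0,0,-0.03],[0,0,-0.02],[0,0,-0.01],[0,0,-0.006],[0,0,0],[0,0,0],[0,0,0],[0,0,0],[0,0,0],[0,0,0],[0,0,0]], delta_rot=[[0,0,0],[0,0,0],[0,0,0],[0,0,0],[0,0,0],[0,0,0],[0,0,0],[0,0,0],[0,0,0],[0,0,0],[0,0,0],[0,0,0]], hand=[45,45,45,45,45,45,5,5,5,5,5,5], force=80)

```text
t: 2.85
ee_pos: [420.5, 321.9, 27.1]
tool_rot: [180.0, -0.0, 73.0]
wrist_force: [0.7, -0.1, -0.6]
opening: 4.9
grip_force: 0.0
```

Run:
```python
from h import *
snap('top','t1');snap('scene','s1')
t=cv2.imread('pics/t1.png');s=cv2.imread('pics/s1.png')
z=lambda im,x,y,w,h:cv2.resize(im[y:y+h,x:x+w],(400,300),interpolation=cv2.INTER_CUBIC)
cv2.imwrite('pics/c1.png',np.hstack([z(t,100,190,104,78),z(s,150,160,104,78)]))
```

```text
(no output)
```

View pics/c1.png

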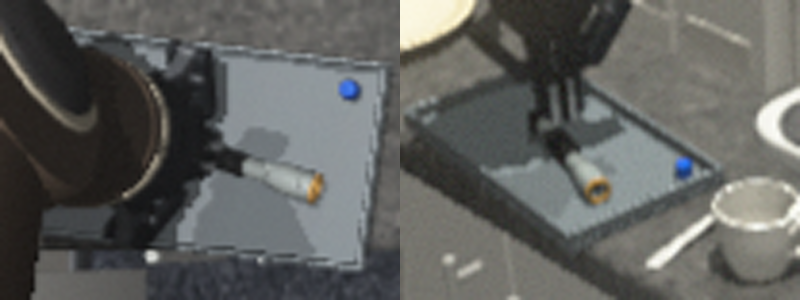

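Run:
```python
from h import *
o=arm.observe();print(o['opening'],o['grip_force'],o['ee_pos'],o['tool_rot'],o['wrist_force'])
print('TCP proj',proj('top',o['ee_pos']),proj('scene',o['ee_pos']),proj('scene',o['ee_pos']-[0,0,19]))
P=cloud('scene',np.load('pics/s1.npz')['d']);Q=cloud('scene',np.load('pics/s0.npz')['d'])
# gauge/tips height map along a column strip
for v in range(178,206,3):
    print(v,[tuple(P[v,u].round().astype(int)) for u in range(184,200,4)])
T=cloud('top',np.load('pics/t0.npz')['d'])
for u in range(134,188,4):
    v=int(round(224.1+(u-135.9)*.312));print(u,v,T[v,u].round(1))
```

```text
4.986001492943409 0.0 [420.42150614 321.96148504  27.06013036] [-1.79999633e+02  3.67628728e-03  7.29802706e+01] [-0.19999935  0.11765396  0.17127991]
TCP proj (np.float64(154.546443773664), np.float64(229.58223216207222)) (np.float64(191.21033475382245), np.float64(194.20322708932545)) (np.float64(191.8404772281428), np.float64(199.66781533991957))
178 [(np.int64(400), np.int64(320), np.int64(91)), (np.int64(409), np.int64(313), np.int64(89)), (np.int64(424), np.int64(314), np.int64(83)), (np.int64(433), np.int64(307), np.int64(82))]
181 [(np.int64(478), np.int64(432), np.int64(7)), (np.int64(409), np.int64(314), np.int64(80)), (np.int64(422), np.int64(313), np.int64(75)), (np.int64(434), np.int64(310), np.int64(71))]
184 [(np.int64(467), np.int64(418), np.int64(6)), (np.int64(411), np.int64(318), np.int64(67)), (np.int64(425), np.int64(318), np.int64(61)), (np.int64(434), np.int64(311), np.int64(60))]
187 [(np.int64(453), np.int64(401), np.int64(7)), (np.int64(408), np.int64(316), np.int64(59)), (np.int64(422), np.int64(316), np.int64(53)), (np.int64(432), np.int64(310), np.int64(5
[... 819 characters left out ...]
, np.int64(323), np.int64(6)), (np.int64(410), np.int64(308), np.int64(11)), (np.int64(405), np.int64(282), np.int64(24))]
205 [(np.int64(389), np.int64(320), np.int64(5)), (np.int64(396), np.int64(311), np.int64(5)), (np.int64(406), np.int64(304), np.int64(3)), (np.int64(398), np.int64(273), np.int64(21))]
134 224 [436.  382.5   6.1]
138 225 [432.3 366.4  21.9]
142 226 [430.1 357.8  16.8]
146 227 [427.2 345.4  22.8]
150 228 [424.5 334.4  24.9]
154 230 [419.7 324.9  22.1]
158 231 [417.1 314.4  22.7]
162 232 [414.6 304.   23.1]
166 233 [412.  293.1  25.2]
170 235 [406.9 282.4  26.5]
174 236 [404.5 272.8  24. ]
178 237 [402.  262.3  24.9]
182 238 [400.3 256.9   5.1]
186 240 [395.1 246.    6.4]
```

Run:
```python
from h import *
P=cloud('scene',np.load('pics/s1.npz')['d']);Q=np.load('pics/s0.npz')['d'];S=np.load('pics/s1.npz')['d']
ch=(Q-S)>15
for v in range(170,206,2):
    u=np.nonzero(ch[v,170:215])[0]+170
    print(v,[(int(k),*P[v,k].round().astype(int).tolist()) for k in u[::3]][:7])
```

```text
170 [(170, 363, 327, 128), (173, 373, 327, 124), (182, 407, 334, 109), (185, 401, 310, 119), (188, 408, 306, 118), (192, 425, 311, 110), (195, 430, 305, 110)]
172 [(171, 363, 324, 123), (174, 374, 326, 118), (177, 386, 328, 113), (184, 406, 323, 107), (187, 404, 307, 113), (190, 429, 327, 96), (193, 423, 305, 106)]
174 [(173, 368, 323, 115), (176, 377, 321, 112), (179, 388, 324, 107), (185, 403, 317, 104), (188, 409, 310, 104), (191, 431, 326, 89), (194, 428, 308, 97)]
176 [(175, 374, 323, 106), (178, 382, 320, 104), (181, 392, 321, 100), (184, 404, 324, 94), (187, 408, 315, 96), (191, 429, 325, 84), (194, 428, 309, 90)]
178 [(177, 378, 321, 99), (180, 386, 318, 97), (183, 395, 317, 94), (186, 404, 315, 91), (189, 411, 311, 89), (192, 424, 314, 83), (195, 427, 304, 85)]
180 [(180, 386, 320, 90), (183, 396, 319, 86), (186, 404, 316, 84), (189, 411, 312, 83), (192, 424, 316, 76), (195, 432, 312, 74)]
182 [(185, 409, 330, 70), (188, 412, 319, 73), (191, 423, 320, 68), (194, 425, 309, 71)]
184 [(185, 406, 326, 66), (188, 411, 318, 67), (191, 421, 318, 63), (194, 423, 306, 67)]
186 [(185, 408, 331, 57), (188, 410, 319, 61), (191, 416, 312, 61), (194, 426, 311, 57)]
188 [(186, 403, 320, 56), (189, 409, 314, 56), (192, 424, 319, 48), (195, 428, 310, 50)]
190 [(187, 404, 317, 51), (190, 411, 312, 50), (193, 423, 314, 44)]
192 [(190, 409, 311, 44)]
194 []
196 []
198 []
200 []
202 []
204 [(173, -235, -586, 682)]
```

Run:
```python
from h import *
P=cloud('scene',np.load('pics/s1.npz')['d']);Q=np.load('pics/s0.npz')['d'];S=np.load('pics/s1.npz')['d']
a=np.load('pics/s0.npz')['p'].astype(int).sum(2);b=np.load('pics/s1.npz')['p'].astype(int).sum(2)
for v in range(186,206):
    print(v,[(k,int(Q[v,k]-S[v,k]),int(a[v,k]),int(b[v,k])) for k in range(183,200,2)])
```

```text
186 [(183, 0, 453, 243), (185, 102, 445, 151), (187, 111, 453, 108), (189, 116, 453, 256), (191, 110, 442, 180), (193, 108, 448, 147), (195, 107, 444, 259), (197, 1, 454, 201), (199, 0, 428, 417)]
187 [(183, 4, 452, 254), (185, 97, 454, 165), (187, 68, 376, 100), (189, 108, 434, 249), (191, 109, 450, 215), (193, 101, 454, 130), (195, 95, 455, 266), (197, 0, 458, 190), (199, 1352, 455, 434)]
188 [(183, -3, 399, 214), (185, 6, 342, 134), (187, 60, 201, 85), (189, 62, 328, 240), (191, 99, 447, 244), (193, 92, 447, 128), (195, 89, 454, 272), (197, 4, 446, 225), (199, -5, 444, 449)]
189 [(183, 2, 304, 164), (185, -5, 149, 105), (187, 57, 164, 111), (189, 56, 197, 213), (191, 88, 450, 257), (193, 93, 447, 113), (195, 85, 458, 313), (197, 0, 450, 339), (199, 0, 453, 455)]
190 [(183, -4, 257, 147), (185, 3, 137, 90), (187, 62, 438, 173), (189, 58, 236, 202), (191, 85, 443, 266), (193, 78, 448, 117), (195, 79, 448, 315), (197, 5, 446, 343), (199, -3, 456, 452)]
191 [(183, -9, 264, 160), (185, -3, 188, 123), (187, 0, 573, 265), (189, 48, 416, 239), (191, 80, 441, 267), (193, 70, 452, 164), (19
[... 1988 characters left out ...]
451, 359), (189, 2, 412, 364), (191, 2, 219, 210), (193, 4, 296, 289), (195, 1, 505, 457), (197, 0, 548, 514), (199, -2, 492, 473)]
203 [(183, 4, 456, 441), (185, 0, 445, 428), (187, -2, 454, 389), (189, -2, 434, 390), (191, -1, 326, 328), (193, -4, 204, 208), (195, -2, 426, 400), (197, 0, 541, 541), (199, -1, 550, 543)]
204 [(183, 2, 451, 433), (185, -2, 451, 402), (187, -1, 457, 383), (189, 0, 444, 397), (191, 2, 382, 379), (193, -7, 216, 220), (195, 3, 369, 362), (197, -1, 522, 530), (199, 0, 547, 556)]
205 [(183, 1, 450, 386), (185, 4, 450, 393), (187, -4, 456, 388), (189, 0, 446, 396), (191, 0, 417, 390), (193, -2, 319, 316), (195, -3, 316, 309), (197, -2, 478, 495), (199, 1, 557, 561)]
```

jog_arm(offset=[[0,0,0],[0,0,0],[0,0,0],[0,0,-0.008],[0,0,-0.008],[0,0,-0.004],[0,0,0]], delta_rot=[[0,0,0],[0,0,0],[0,0,0],[0,0,0],[0,0,0],[0,0,0],[0,0,0]], hand=[45,45,45,45,45,45,45])

```text
t: 3.82
ee_pos: [420.2, 321.6, 6.5]
tool_rot: [-180.0, 0.1, 73.0]
wrist_force: [-0.2, -0.1, -0.4]
opening: 45.1
grip_force: 0.0
```

```bash
cat >> h.py <<'E'
def tips(f):
    _,S=snap('scene',f);P=cloud('scene',S);Q=np.load('pics/s0.npz')['d'];a=np.load('pics/s0.npz')['p'].astype(int).sum(2)
    for u in range(170,212,2):
        v=[k for k in range(160,215) if Q[k,u]-S[k,u]>12 and S[k,u]>0]
        if v: print(u,v[-1],P[v[-1],u].round(),int(Q[v[-1],u]-S[v[-1],u]))
E
python3 -c "
from h import *
tips('s2')
o=arm.observe();print(o['ee_pos'],o['wrist_force'],o['opening'])"
```

```text
170 182 [371. 348.  79.] 134
172 185 [371. 340.  72.] 131
174 187 [367. 325.  73.] 134
176 188 [374. 326.  66.] 117
178 187 [380. 324.  68.] 125
180 195 [388. 332.  35.] 60
182 197 [387. 323.  32.] 51
184 199 [392. 321.  24.] 31
186 180 [400. 310.  88.] 160
188 176 [410. 313.  95.] 176
190 175 [417. 313.  96.] 167
192 194 [424. 323.  26.] 12
194 175 [424. 303.  97.] 207
196 177 [443. 321.  76.] 154
198 192 [444. 319.  26.] 44
200 194 [443. 310.  23.] 28
202 194 [444. 301.  26.] 41
204 181 [458. 304.  63.] 124
206 179 [459. 294.  73.] 144
208 179 [465. 292.  71.] 141
210 173 [475. 293.  87.] 181
[420.39177776 321.79402929   6.85018097] [ 0.39232515 -0.60800928  0.20345374] 45.050123138779234
```

jog_arm(offset=[[0,0,-0.006],[0,0,-0.006],[0,0,0],[0,0,0],[0,0,0],[0,0,0],[0,0,0],[0,0,0]], delta_rot=[[0,0,0],[0,0,0],[0,0,0],[0,0,0],[0,0,0],[0,0,0],[0,0,0],[0,0,0]], hand=[45,45,45,5,5,5,5,5], force=80)

```text
t: 4.88
ee_pos: [420.7, 322.0, -4.6]
tool_rot: [180.0, -0.0, 73.0]
wrist_force: [-1.1, -0.6, 5.0]
opening: 13.0
grip_force: 78.9
```

```bash
python3 -c "
from h import *
tips('s3')
o=arm.observe();print(o['ee_pos'],o['wrist_force'],o['opening'],o['grip_force'])"
```

```text
170 180 [358. 327.  99.] 200
172 182 [364. 327.  90.] 167
174 184 [369. 326.  81.] 157
176 186 [375. 327.  72.] 137
178 188 [378. 322.  66.] 122
180 190 [383. 322.  58.] 102
182 191 [387. 318.  54.] 91
184 190 [397. 322.  51.] 56
186 198 [404. 326.  20.] 29
188 200 [405. 319.  15.] 17
190 196 [410. 314.  29.] 12
192 188 [430. 327.  42.] 71
194 194 [426. 316.  28.] 46
196 197 [427. 309.  20.] 27
198 201 [417. 288.  19.] 25
200 207 [397. 255.  22.] 16
202 204 [413. 265.  20.] 31
204 184 [454. 300.  56.] 75
206 180 [460. 297.  68.] 135
208 176 [468. 296.  79.] 160
210 172 [474. 292.  91.] 195
[420.7044891  322.03674693  -4.54916639] [-1.86657631 -0.94213201  6.33184717] 12.79652051777654 78.91414403915405
```

jog_arm(offset=[[0,0,0.02],[0,0,0.04],[0,0,0.05],[0,0,0.05],[0,0,0.04],[-0.002,-0.044,0],[-0.002,-0.044,0],[-0.002,-0.044,0],[-0.002,-0.044,0],[-0.002,-0.044,0],[-0.002,-0.044,0],[-0.002,-0.044,0],[-0.002,-0.044,0],[-0.002,-0.044,0],[-0.002,-0.044,0],[0,-0.044,0],[0,-0.044,0],[0,-0.044,0],[0,-0.042,0],[0,0,0]], delta_rot=[[0,0,0],[0,0,0],[0,0,0],[0,0,0],[0,0,0],[0,0,0.11],[0,0,0.11],[0,0,0.11],[0,0,0.11],[0,0,0.11],[0,0,0.11],[0,0,0.11],[0,0,0.11],[0,0,0.11],[0,0,0.11],[0,0,0.11],[0,0,0.11],[0,0,0.11],[0,0,0.11],[0,0,0]], hand=[5,5,5,5,5,5,5,5,5,5,5,5,5,5,5,5,5,5,5,5], force=100)

```text
t: 7.42
ee_pos: [399.4, -295.2, 195.0]
tool_rot: [-179.9, 0.0, 142.0]
wrist_force: [-0.2, 1.0, -1.3]
opening: 12.2
grip_force: 99.9
```

Run:
```python
from h import *
snap('top','t4');snap('scene','s4')
t=cv2.imread('pics/t4.png');s=cv2.imread('pics/s4.png')
z=lambda im,x,y,w,h:cv2.resize(im[y:y+h,x:x+w],(400,300),interpolation=cv2.INTER_CUBIC)
cv2.imwrite('pics/c4.png',np.hstack([z(t,340,170,120,90),z(s,330,200,120,90)]))
o=arm.observe();print(o['ee_pos'],o['tool_rot'],o['wrist_force'],o['opening'],o['grip_force'])
```

```text
[ 399.96290724 -291.80674099  194.6189094 ] [-1.79990529e+02 -6.82872062e-02  1.42162141e+02] [ 0.47513528  0.87863366 -1.6097595 ] 12.160677538297444 99.88911867141724
```

View pics/c4.png

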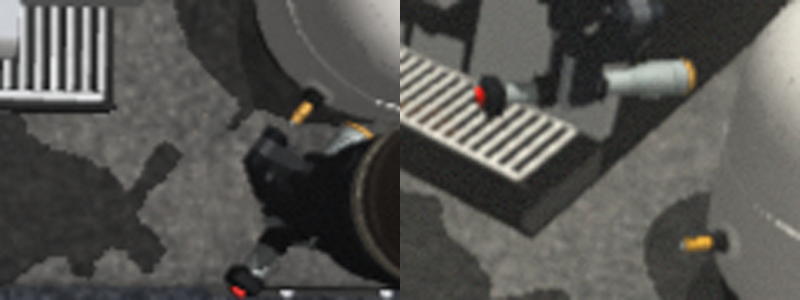

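Run:
```python
from h import *
r=tri((411.1,257),(353.4,227.9));m=tri((448.6,209),(417.2,222.5));print(r,m)
d=m[0]-r[0];print(np.linalg.norm(d),np.degrees(np.arctan2(d[1],d[0])),np.degrees(np.arcsin(d[2]/np.linalg.norm(d))),m[0]-d/np.linalg.norm(d)*72)
P=cloud('scene',np.load('pics/s4.npz')['d'])
for x,y in((478,93),(500,92),(540,92),(620,80),(650,78),(670,77),(688,75)):
    u,v=330+(x-400)/3.333,200+y/3.333;print(P[int(round(v)),int(round(u))].round(1))
```

```text
(array([ 355.6, -261.8,  216.4]), [np.float64(0.3), np.float64(0.3)]) (array([ 454.4, -342. ,  215.1]), [np.float64(0.6), np.float64(0.6)])
127.26024516713768 -39.067650557106845 -0.5853030438996506 [ 398.50194644 -296.62526422  215.8355007 ]
[ 355.5 -261.4  216.1]
[ 359.5 -273.6  219.8]
[ 379.1 -288.   216.3]
[ 420.8 -315.4  216.8]
[ 431.9 -327.9  219.1]
[ 438.7 -336.7  219.7]
[ 450.5 -341.8  216.1]
```

jog_arm(offset=[[0,0.003,-0.03],[0,0.002,-0.04],[0,0.002,-0.04],[-0.001,0,-0.02],[0,0,-0.007],[0,0,0],[0,0,0],[0,0,0]], delta_rot=[[0,0,0],[0,0,0],[0,0,0],[0,0,0],[0,0,0],[0,0,0],[0,0,0],[0,0,0]], hand=[5,5,5,5,5,5,5,5])

```text
t: 8.52
ee_pos: [400.0, -285.1, 58.9]
tool_rot: [180.0, 0.1, 142.3]
wrist_force: [0.1, -0.1, -1.5]
opening: 12.4
grip_force: 99.9
```

Run:
```python
from h import *
snap('top','t5');snap('scene','s5')
t=cv2.imread('pics/t5.png');s=cv2.imread('pics/s5.png')
z=lambda im,x,y,w,h:cv2.resize(im[y:y+h,x:x+w],(400,400),interpolation=cv2.INTER_CUBIC)
cv2.imwrite('pics/c5.png',np.hstack([z(t,390,180,60,60),z(s,365,245,70,70)]))
o=arm.observe();print(o['ee_pos'],o['tool_rot'],o['wrist_force'],o['opening'],o['grip_force'])
```

```text
[ 399.79209614 -285.13453952   58.62619121] [1.79973909e+02 5.33518722e-02 1.42276448e+02] [-0.94694618 -0.24048069 -1.86678685] 12.222831772001612 99.90357756614685
```

View pics/c5.png

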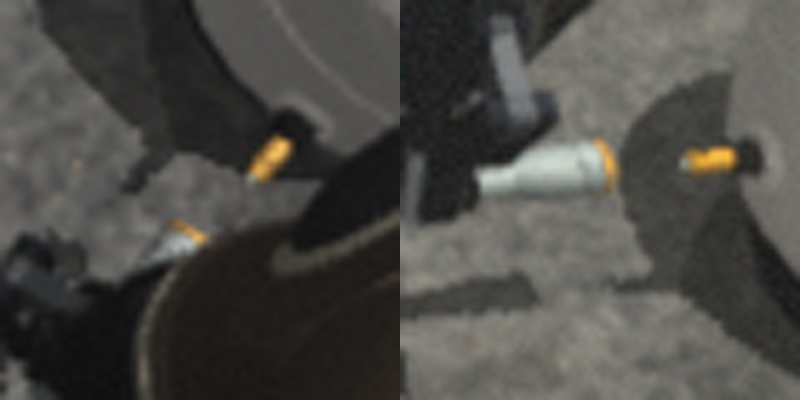

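Run:
```python
from h import *
m=tri((390+190/6.667,180+231/6.667),(365+212/5.714,245+165/5.714))
n=tri((390+195/6.667,180+229/6.667),(365+212/5.714,245+165/5.714))
tip=tri((390+253/6.667,180+180/6.667),(365+284/5.714,245+163/5.714))
bas=tri((390+285/6.667,180+143/6.667),(365+336/5.714,245+158/5.714))
tk=np.array([582,-434,78.])
for k,v in(('m',m),('m2',n),('tip',tip),('base',bas)):
    print(k,v)
P=cloud('scene',np.load('pics/s5.npz')['d'])
h=cv2.cvtColor(np.load('pics/s5.npz')['p'],cv2.COLOR_RGB2HSV)
for nme,x0,x1 in(('mouth',398,406),('stem',414,426)):
    q=h[265:285,x0:x1];mk=(q[...,0]>8)&(q[...,0]<30)&(q[...,1]>110)
    v,u=np.nonzero(mk);v+=265;u+=x0
    print(nme,len(u),u.mean(),v.mean(),np.median(P[v,u],axis=0).round(1))
for x in range(486,600,12):
    y=180-(x-490)*.125; u,v=365+(x-400)/5.714,245+y/5.714;print(P[int(round(v)),int(round(u))].round(1))
```

```text
m (array([ 457.7, -331.8,   76.6]), [np.float64(2.3), np.float64(2.3)])
m2 (array([ 457.9, -332.6,   77.2]), [np.float64(1.4), np.float64(1.4)])
tip (array([ 475.2, -352.9,   78.9]), [np.float64(0.9), np.float64(0.9)])
base (array([ 489.3, -365.5,   79.3]), [np.float64(1.8), np.float64(1.8)])
mouth 12 401.0833333333333 273.4166666666667 [ 452.1 -332.3   82.9]
stem 36 419.30555555555554 272.55555555555554 [ 485.  -359.3   80.5]
[ 416.4 -304.9   79.8]
[ 422.1 -306.4   79.7]
[ 423.2 -310.2   81.3]
[ 425.2 -313.6   82. ]
[ 428.2 -316.7   81.8]
[ 432.  -321.    84.7]
[ 436.3 -323.5   83.3]
[ 441.9 -325.6   80.9]
[ 443.2 -328.8   84.7]
[ 448.  -331.2   82.8]
```

Mouth is about 4.5 mm left of the stem line and 1 mm low; the gap to the pin is about 26 mm. I'll correct that and close up.

jog_arm(offset=[[-0.003,-0.0035,0.001],[0.006,-0.005,0],[0.0065,-0.005,0],[0,0,0],[0,0,0]], delta_rot=[[0,0,0],[0,0,0],[0,0,0],[0,0,0],[0,0,0]], hand=[5,5,5,5,5])

```text
t: 9.25
ee_pos: [408.8, -298.5, 58.9]
tool_rot: [-180.0, -0.0, 142.3]
wrist_force: [-0.5, 0.2, -1.0]
opening: 12.4
grip_force: 99.9
```

Run:
```python
from h import *
snap('top','t6');snap('scene','s6')
t=cv2.imread('pics/t6.png');s=cv2.imread('pics/s6.png')
z=lambda im,x,y,w,h:cv2.resize(im[y:y+h,x:x+w],(400,400),interpolation=cv2.INTER_CUBIC)
cv2.imwrite('pics/c6.png',np.hstack([z(t,405,185,40,40),z(s,385,250,50,50)]))
o=arm.observe();print(o['ee_pos'],o['tool_rot'],o['wrist_force'])
```

```text
[ 408.71795034 -298.36422084   58.94756258] [-1.79997979e+02 -2.73262924e-02  1.42276006e+02] [-0.5598547   1.34207602 -0.92817935]
```

View pics/c6.png

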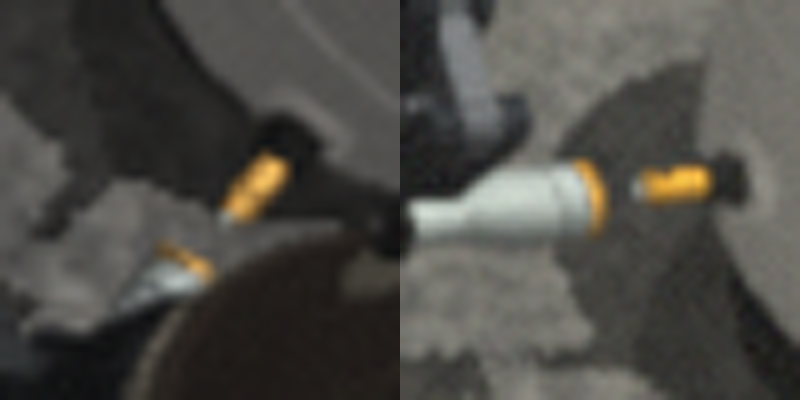

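Run:
```python
from h import *
B=np.array([484.6,-358.6,78.5])
for y in(-46,-42,-38,-34,-30):
    a=np.radians(y);d=np.array([np.cos(a),np.sin(a),0]);o=[]
    for n in('scene','top'):
        for c in (B,B-45*d):
            p=np.array(proj(n,c-8*d));q=np.array(proj(n,c+8*d));o.append(((q-p)[1]/(q-p)[0]).round(3))
    print(y,o)
for f,n,bx in(('s6','scene',(405,260,30,25)),('t6','top',(424,192,14,18)),('s5','scene',(405,260,30,25)),('t5','top',(424,192,14,18)),('s0','scene',(405,260,30,25)),('t0','top',(424,192,14,18))):
    im=np.load(f'pics/{f}.npz')['p'];h=cv2.cvtColor(im,cv2.COLOR_RGB2HSV);x,y,w,hh=bx
    if f=='s6': x+=7
    q=h[y:y+hh,x:x+w];mk=(q[...,0]>8)&(q[...,0]<30)&(q[...,1]>90);v,u=np.nonzero(mk);p=np.stack([u+x,v+y],1).astype(float)
    c=p.mean(0);l,V=np.linalg.eigh(np.cov(p.T));e=V[:,1];print(f,len(u),c.round(2),(e[1]/e[0]).round(3))
# gauge body light-grey centreline in scene
im=np.load('pics/s6.npz')['p'].astype(int).sum(2);h=cv2.cvtColor(np.load('pics/s6.npz')['p'],cv2.COLOR_RGB2HSV)
for u in range(387,408):
    print(u,im[262:278,u].tolist())
```

```text
-46 [np.float64(-0.024), np.float64(-0.024), np.float64(-0.981), np.float64(-0.981)]
-42 [np.float64(-0.073), np.float64(-0.073), np.float64(-1.134), np.float64(-1.134)]
-38 [np.float64(-0.125), np.float64(-0.125), np.float64(-1.314), np.float64(-1.314)]
-34 [np.float64(-0.18), np.float64(-0.18), np.float64(-1.533), np.float64(-1.533)]
-30 [np.float64(-0.241), np.float64(-0.241), np.float64(-1.806), np.float64(-1.806)]
s6 41 [419.2  272.51] -0.146
t6 31 [430.19 203.19] -1.0
s5 40 [419.2  272.45] -0.137
t5 31 [430.19 203.19] -1.0
s0 42 [419.21 272.57] -0.138
t0 31 [430.19 203.19] -1.0
387 [230, 215, 123, 109, 106, 126, 106, 92, 106, 91, 110, 91, 176, 489, 606, 525]
388 [220, 198, 137, 115, 118, 120, 91, 105, 89, 109, 95, 87, 187, 501, 633, 573]
389 [175, 188, 179, 162, 140, 125, 109, 104, 115, 96, 119, 93, 175, 499, 619, 566]
390 [151, 167, 191, 192, 151, 150, 105, 118, 106, 95, 71, 97, 174, 497, 606, 543]
391 [177, 177, 186, 187, 145, 146, 116, 110, 117, 111, 108, 102, 209, 496, 606, 535]
392 [305, 261, 243, 174, 163, 143, 111, 133, 126, 112, 93, 120, 304, 527, 596, 526]
393 [357, 33
[... 562 characters left out ...]
 627, 599, 522, 453]
400 [231, 221, 199, 155, 155, 196, 260, 340, 390, 493, 577, 613, 621, 586, 526, 456]
401 [315, 293, 262, 249, 261, 305, 331, 337, 372, 489, 584, 605, 615, 584, 520, 458]
402 [325, 317, 340, 346, 350, 347, 328, 342, 370, 485, 585, 611, 602, 577, 521, 450]
403 [322, 327, 338, 350, 362, 361, 329, 324, 375, 478, 572, 605, 599, 573, 524, 446]
404 [350, 340, 327, 358, 372, 356, 288, 252, 366, 538, 578, 540, 538, 549, 510, 435]
405 [362, 347, 342, 342, 301, 254, 212, 196, 374, 554, 615, 592, 549, 510, 440, 380]
406 [389, 377, 337, 298, 230, 199, 178, 201, 366, 542, 626, 617, 583, 524, 456, 380]
407 [397, 369, 315, 235, 197, 167, 191, 205, 366, 460, 536, 598, 577, 535, 468, 384]
```

Aligned in yaw, with about 1 mm lateral and under 1 mm height left. I'll apply a small correction and advance 16 mm over the stem.

jog_arm(offset=[[-0.0005,-0.0005,0.0007],[0,0,0],[0.0032,-0.0025,0],[0.0031,-0.0024,0],[0,0,0]], delta_rot=[[0,0,0],[0,0,0],[0,0,0],[0,0,0],[0,0,0]], hand=[5,5,5,5,5])

```text
t: 9.98
ee_pos: [415.1, -304.2, 59.8]
tool_rot: [-180.0, 0.0, 142.3]
wrist_force: [-1.1, 0.3, -0.9]
opening: 12.3
grip_force: 99.9
```

jog_arm(offset=[[0.0016,-0.0012,0],[0.0016,-0.0012,0],[0.0016,-0.0012,0],[0.0016,-0.0012,0],[0,0,0]], delta_rot=[[0,0,0],[0,0,0],[0,0,0],[0,0,0],[0,0,0]], hand=[5,5,5,5,5])

```text
t: 10.6
ee_pos: [421.2, -308.9, 59.8]
tool_rot: [-180.0, 0.0, 142.3]
wrist_force: [-0.3, -0.6, -0.2]
opening: 11.7
grip_force: 99.9
```

jog_arm(offset=[[0.0008,-0.0006,0],[0.0008,-0.0006,0],[0.0008,-0.0006,0],[0,0,0]], delta_rot=[[0,0,0],[0,0,0],[0,0,0],[0,0,0]], hand=[5,5,5,5])

```text
t: 11.1
ee_pos: [423.6, -310.6, 59.8]
tool_rot: [180.0, 0.0, 142.3]
wrist_force: [-0.2, -0.9, -1.5]
opening: 12.0
grip_force: 99.9
```

jog_arm(offset=[[0.0008,-0.0006,0],[0.0008,-0.0006,0],[0,0,0]], delta_rot=[[0,0,0],[0,0,0],[0,0,0]], hand=[5,5,5])

```text
t: 11.48
ee_pos: [425.2, -311.8, 59.8]
tool_rot: [180.0, 0.0, 142.3]
wrist_force: [0.8, -0.8, -1.4]
opening: 12.1
grip_force: 99.9
```

jog_arm(offset=[[0.0008,-0.0006,0],[0.0008,-0.0006,0],[0,0,0]], delta_rot=[[0,0,0],[0,0,0],[0,0,0]], hand=[5,5,5])

```text
t: 11.85
ee_pos: [426.8, -313.0, 59.8]
tool_rot: [-180.0, 0.0, 142.3]
wrist_force: [-0.2, -0.1, -1.1]
opening: 12.5
grip_force: 99.9
```

Run:
```python
from h import *
snap('scene','s7');snap('top','t7')
s=cv2.imread('pics/s7.png');t=cv2.imread('pics/t7.png')
z=lambda im,x,y,w,h:cv2.resize(im[y:y+h,x:x+w],(400,400),interpolation=cv2.INTER_CUBIC)
cv2.imwrite('pics/c7.png',np.hstack([z(t,405,185,40,40),z(s,385,250,50,50)]))
o=arm.observe();print(o['ee_pos'],o['wrist_force'])
```

```text
[ 426.73102815 -312.92026837   59.7750054 ] [ 0.58245499  0.41371096 -1.27834227]
```

View pics/c7.png

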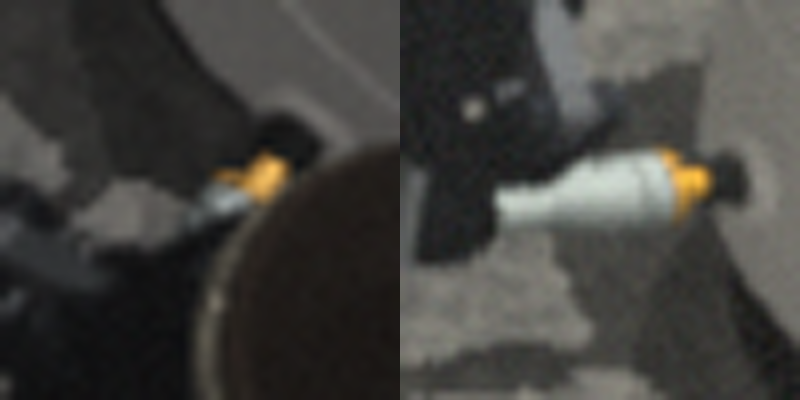

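The chuck is on the stem and well centred (scene crop: mouth about (675,184), stem about (695,182)). I'll carry on in 1 mm steps.

jog_arm(offset=[[0.0008,-0.0006,0],[0.0008,-0.0006,0],[0,0,0]], delta_rot=[[0,0,0],[0,0,0],[0,0,0]], hand=[5,5,5])

```text
t: 12.32
ee_pos: [427.8, -313.7, 59.6]
tool_rot: [180.0, -0.1, 142.3]
wrist_force: [-3.3, 2.2, 0.2]
opening: 11.9
grip_force: 100.0
```

jog_arm(offset=[[0.0008,-0.0006,0],[0,0,0]], delta_rot=[[0,0,0],[0,0,0]], hand=[5,5])

```text
t: 12.58
ee_pos: [428.1, -313.9, 59.4]
tool_rot: [180.0, -0.1, 142.3]
wrist_force: [-4.0, 3.5, 0.5]
opening: 12.2
grip_force: 100.1
```

jog_arm(offset=[[0.0008,-0.0006,0],[0,0,0]], delta_rot=[[0,0,0],[0,0,0]], hand=[5,5])

```text
t: 12.82
ee_pos: [428.6, -314.3, 59.3]
tool_rot: [180.0, -0.2, 142.3]
wrist_force: [-5.3, 4.6, 1.6]
opening: 12.2
grip_force: 100.2
```

jog_arm(offset=[[0.0008,-0.0006,0],[0.0008,-0.0006,0],[0,0,0]], delta_rot=[[0,0,0],[0,0,0],[0,0,0]], hand=[5,5,5])

```text
t: 13.2
ee_pos: [429.6, -315.0, 59.2]
tool_rot: [180.0, -0.3, 142.3]
wrist_force: [-8.0, 6.2, 2.6]
opening: 11.9
grip_force: 100.3
```

jog_arm(offset=[[0.0004,-0.0003,0],[0,0,0]], delta_rot=[[0,0,0],[0,0,0]], hand=[5,5])

```text
t: 13.45
ee_pos: [429.6, -315.1, 59.1]
tool_rot: [180.0, -0.3, 142.3]
wrist_force: [-7.4, 6.3, 4.1]
opening: 12.4
grip_force: 100.4
```

jog_arm(offset=[[0.0006,-0.0005,0.0004],[0.0004,-0.0003,0.0004],[0,0,0]], delta_rot=[[0,0,0],[0,0,0],[0,0,0]], hand=[5,5,5])

```text
t: 13.82
ee_pos: [429.6, -315.1, 59.4]
tool_rot: [180.0, -0.5, 142.3]
wrist_force: [-10.6, 8.2, 2.6]
opening: 12.2
grip_force: 100.4
```

jog_arm(offset=[[0.0004,-0.0003,0.0003],[0,0,0]], delta_rot=[[0,0,0],[0,0,0]], hand=[5,5])

```text
t: 14.08
ee_pos: [429.6, -315.0, 59.5]
tool_rot: [180.0, -0.5, 142.3]
wrist_force: [-11.5, 8.0, 1.9]
opening: 11.9
grip_force: 100.3
```

jog_arm(offset=[[0.0004,-0.0003,0.0002],[0,0,0],[0,0,0],[0,0,0],[0,0,0],[0,0,0]], delta_rot=[[0,0,0],[0,0,0],[0,0,0],[0,0,0],[0,0,0],[0,0,0]], hand=[5,5,5,5,5,5])

```text
t: 14.82
ee_pos: [429.6, -315.1, 59.6]
tool_rot: [180.0, -0.6, 142.3]
wrist_force: [-10.5, 8.7, 3.0]
opening: 12.2
grip_force: 100.3
```

```bash
cat >> h.py <<'E'
def rod(f):
    # red end of the rod against its expected line
    p,d=snap('scene',f);h=cv2.cvtColor(p,cv2.COLOR_RGB2HSV);m=((h[...,0]<6)|(h[...,0]>174))&(h[...,1]>140)&(h[...,2]>60);m[:200]=0;m[340:]=0;m[:,:300]=0;m[:,430:]=0
    v,u=np.nonzero(m);print(len(u));
    if len(u): print('red',u.mean().round(2),v.mean().round(2),plane('scene',u.mean(),v.mean(),78).round(1))
    o=arm.observe();print(o['t'],o['ee_pos'].round(1),o['wrist_force'].round(1))
E
python3 -c "
from h import *
rod('s8')"
```

```text
13
red 350.0 281.0 [ 366.2 -264.2   78. ]
14.875 [ 429.6 -315.    59.6] [-11.7   9.1   2.7]
```

jog_arm(offset=[[0.0003,-0.0002,0],[0,0,0],[0,0,0],[0,0,0],[0,0,0],[0,0,0],[0,0,0],[0,0,0],[0,0,0],[0,0,0]], delta_rot=[[0,0,0],[0,0,0],[0,0,0],[0,0,0],[0,0,0],[0,0,0],[0,0,0],[0,0,0],[0,0,0],[0,0,0]], hand=[5,5,5,5,5,5,5,5,5,5])

```text
t: 16.12
ee_pos: [429.6, -315.0, 59.5]
tool_rot: [180.0, -0.6, 142.3]
wrist_force: [-12.0, 8.2, 1.9]
opening: 12.2
grip_force: 100.4
```

```bash
python3 -c "
from h import *
rod('s9')"
```

```text
14
red 350.07 280.86 [ 366.6 -264.    78. ]
16.175 [ 429.6 -315.1   59.5] [-12.    9.1   3.4]
```

jog_arm(offset=[[0,0,0],[0,0,0],[0,0,0],[0,0,0],[0,0,0],[0,0,0],[0,0,0],[0,0,0],[0,0,0],[0,0,0]], delta_rot=[[0,0,0],[0,0,0],[0,0,0],[0,0,0],[0,0,0],[0,0,0],[0,0,0],[0,0,0],[0,0,0],[0,0,0]], hand=[5,5,5,5,5,5,5,5,5,5])

```text
t: 17.42
ee_pos: [429.6, -315.1, 59.5]
tool_rot: [180.0, -0.6, 142.3]
wrist_force: [-11.9, 10.1, 2.5]
opening: 12.2
grip_force: 100.4
```

Run:
```python
from h import *
rod('s10');snap('top','t10')
s=cv2.imread('pics/s10.png');cv2.imwrite('pics/c10.png',cv2.resize(s[240:315,335:435],(800,600),interpolation=cv2.INTER_CUBIC))
```

```text
15
red 350.07 281.07 [ 366.1 -264.4   78. ]
17.475 [ 429.6 -315.1   59.5] [-12.6   8.6   3.3]
```

View pics/c10.png

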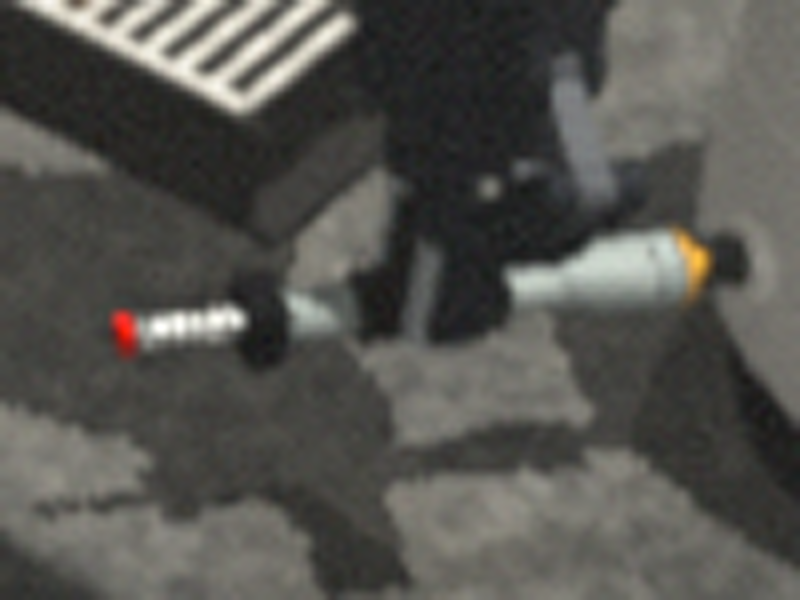

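The rod is about 25 mm out and has stopped, with about 15 N axial force and the chuck fully on. Backing off straight now.

jog_arm(offset=[[-0.0024,0.0018,0],[-0.0032,0.0024,0],[-0.004,0.003,0],[-0.008,0.006,0],[-0.012,0.009,0],[-0.012,0.009,0],[-0.008,0.006,0],[0,0,0.02],[0,0,0.04],[0,0,0.045],[0,0,0.03],[0,0,0],[0,0,0]], delta_rot=[[0,0,0],[0,0,0],[0,0,0],[0,0,0],[0,0,0],[0,0,0],[0,0,0],[0,0,0],[0,0,0],[0,0,0],[0,0,0],[0,0,0],[0,0,0]], hand=[5,5,5,5,5,5,5,5,5,5,5,5,5])

```text
t: 19.15
ee_pos: [384.1, -280.6, 195.4]
tool_rot: [180.0, -0.0, 142.3]
wrist_force: [0.5, 0.3, -0.9]
opening: 12.2
grip_force: 99.9
```

jog_arm(offset=[[0.001,0.02,0],[0.001,0.043,0],[0.002,0.044,0],[0.002,0.044,0],[0.002,0.044,0],[0.003,0.044,0],[0.003,0.044,0],[0.003,0.044,0],[0.003,0.044,0],[0.003,0.044,0],[0.003,0.044,0],[0.003,0.044,0],[0.003,0.044,0],[0.003,0.043,0],[0.002,0.023,0],[0,0,0],[0,0,0],[0,0,0]], delta_rot=[[0,0,0],[0,0,-0.11],[0,0,-0.11],[0,0,-0.11],[0,0,-0.11],[0,0,-0.11],[0,0,-0.11],[0,0,-0.11],[0,0,-0.11],[0,0,-0.11],[0,0,-0.11],[0,0,-0.11],[0,0,-0.11],[0,0,-0.11],[0,0,-0.11],[0,0,0],[0,0,0],[0,0,0]], hand=[5,5,5,5,5,5,5,5,5,5,5,5,5,5,5,5,5,5])

```text
t: 21.4
ee_pos: [421.5, 330.4, 195.8]
tool_rot: [-180.0, 0.0, 72.9]
wrist_force: [-0.1, -0.9, -1.1]
opening: 12.3
grip_force: 99.9
```

jog_arm(offset=[[0,0,-0.03],[0,0,-0.045],[0,0,-0.045],[0,0,-0.04],[0,0,-0.02],[0,0,-0.01],[0,0,-0.006],[0,0,0],[0,0,0]], delta_rot=[[0,0,0],[0,0,0],[0,0,0],[0,0,0],[0,0,0],[0,0,0],[0,0,0],[0,0,0],[0,0,0]], hand=[5,5,5,5,5,5,5,5,5])

```text
t: 22.52
ee_pos: [421.9, 332.2, 0.9]
tool_rot: [180.0, -0.1, 73.0]
wrist_force: [-0.5, -0.5, -1.2]
opening: 12.2
grip_force: 99.9
```

jog_arm(offset=[[0,0,-0.002],[0,0,-0.001],[0,0,0]], delta_rot=[[0,0,0],[0,0,0],[0,0,0]], hand=[5,5,5])

```text
t: 22.9
ee_pos: [421.4, 331.8, -2.9]
tool_rot: [-180.0, 0.0, 73.0]
wrist_force: [-0.2, 1.0, -0.2]
opening: 12.1
grip_force: 99.9
```

jog_arm(offset=[[0,0,-0.001],[0,0,0]], delta_rot=[[0,0,0],[0,0,0]], hand=[5,5])

```text
t: 23.15
ee_pos: [421.4, 331.7, -4.0]
tool_rot: [-180.0, 0.0, 73.0]
wrist_force: [0.0, -0.7, -0.7]
opening: 11.8
grip_force: 99.9
```

jog_arm(offset=[[0,0,-0.001],[0,0,0]], delta_rot=[[0,0,0],[0,0,0]], hand=[5,5])

```text
t: 23.4
ee_pos: [421.5, 331.8, -4.5]
tool_rot: [-180.0, -0.0, 73.0]
wrist_force: [-0.9, -0.3, 6.0]
opening: 12.2
grip_force: 100.9
```

jog_arm(offset=[[0,0,-0.001],[0,0,0]], delta_rot=[[0,0,0],[0,0,0]], hand=[5,5])

```text
t: 23.65
ee_pos: [421.5, 331.8, -4.6]
tool_rot: [-180.0, -0.0, 73.0]
wrist_force: [-3.5, -2.8, 16.3]
opening: 12.3
grip_force: 102.5
```

Contact with the floor. I'll ease up 1 mm, release gently, then rise.

jog_arm(offset=[[0,0,0.001],[0,0,0],[0,0,0],[0,0,0],[0,0,0],[0,0,0],[0,0,0.01],[0,0,0.02],[0,0,0.04],[0,0,0.05],[-0.01,0.02,0.05],[-0.02,0.04,0.03],[-0.03,0.05,0],[-0.03,0.05,0],[-0.03,0.04,0],[0,0,0]], delta_rot=[[0,0,0],[0,0,0],[0,0,0],[0,0,0],[0,0,0],[0,0,0],[0,0,0],[0,0,0],[0,0,0],[0,0,0],[0,0,0],[0,0,0],[0,0,0],[0,0,0],[0,0,0],[0,0,0]], hand=[5,16,22,35,45,45,45,45,45,45,45,45,45,45,45,45])

```text
t: 25.65
ee_pos: [297.0, 535.3, 195.1]
tool_rot: [-179.9, -0.0, 73.4]
wrist_force: [0.3, -1.0, 0.1]
opening: 45.2
grip_force: 0.0
```

Run:
```python
from h import *
snap('top','t11');p,d=snap('scene','s11')
t=cv2.imread('pics/t11.png');s=cv2.imread('pics/s11.png')
z=lambda im,x,y,w,h:cv2.resize(im[y:y+h,x:x+w],(400,300),interpolation=cv2.INTER_CUBIC)
cv2.imwrite('pics/c11.png',np.hstack([z(t,100,190,104,78),z(s,150,160,104,78)]))
P=cloud('scene',d);h=cv2.cvtColor(p,cv2.COLOR_RGB2HSV)
m=((h[...,0]<6)|(h[...,0]>174))&(h[...,1]>140)&(h[...,2]>60);m[:165]=0;m[235:]=0;m[:,:155]=0;m[:,245:]=0
v,u=np.nonzero(m);print(len(u),u.mean(),v.mean(),plane('scene',u.mean(),v.mean(),14))
o=arm.observe();print(o['t'],o['wrist_force'],o['ee_pos'])
```

```text
0 nan nan [nan nan nan]
25.75 [ 0.76764257 -1.07310078 -0.01483201] [301.30849247 531.56877837 195.35638118]<stdin>:8: RuntimeWarning: Mean of empty slice.
  ret = ret.dtype.type(ret / rcount)
```

View pics/c11.png

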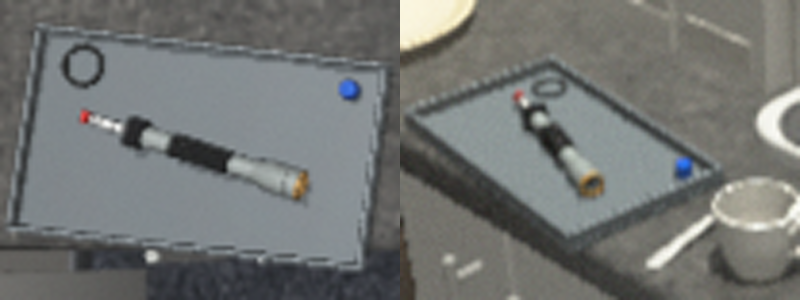

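The gauge lies flat in the tray with its rod out: top crop red end at (83,118), sleeve at (200,153), mouth at (303,185). It is clear of the walls and the arm is away, so I'm handing in.

```bash
python3 -c "
from bench import arm
print(arm.sign_off())"
```

```text
the job is handed in; nothing more can be done
None
```

The gauge was pressed home on the valve at about 15 N until its rod stopped about 25 mm out; it now lies flat in the tray with the rod still out, and the job is handed in (no verdict was returned).

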